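# Reach behind the spray can and sort the returned carton by heft

### The arm

A 7-joint arm with a two-finger parallel gripper is mounted at the origin on the work surface. World frame = base frame: x ahead of the robot, y to its left, z up, the work surface at z = 0. Lengths are in mm, angles in rad, forces in N, time in s.
With the tool pointing down it reaches from about 425 to 1025 mm from the base axis. Payload 9.4 kg.
Tool frame: the origin (TCP) lies on the centre line of the jaws, within the pads' length; the fingertips stand r.tips_ahead ahead of it and the grasp point (between the pads) lies 11 mm behind it (r.tips_ahead is the distance from the TCP to the fingertips, in mm); x points along the fingers, y is the direction in which the jaws open and shut, and the axes are right-handed (so a half turn about x gives the same grasp; the last joint's range is limited). The gripper opens to 85 mm and grips with 20 to 120 N. Pads are 22 mm wide; open, the fingers measure 114 mm over their backs; the gripper's body (76 mm by 85 mm) begins 54 mm behind the grasp point. The pads swing forward as they close: fully open they stand 13 mm farther back than shut.
Start: joints at [-1.221, 0.599, -0.003, 1.599, 0.002, 0.943, -0.08], TCP at [300.124, 659.962, 239.275] pointing down, gripper open.
Joint ranges: [-2.57, 2.57], [-0.35, 1.97], [-1.29, 1.29], [0.11, 2.56], [-1.05, 4.19], [0.11, 1.86], [-2.63, 2.63]. Speed limits (rad/s): [2.22, 2.22, 3.01, 3.01, 3.14, 3.14, 3.14].

### API

Orientations are given as a unit quaternion [w, x, y, z].
In Python, from cell import sense, eyes, r gives the robot as it stands. The module is installed in compiled form; this text tells all that it offers.
- The arm moves only by the shell command python3 -m pendant 'ROWS' [FORCE]. ROWS is text: rows parted by semicolons, each of 5 numbers parted by spaces: the shift along the world's x, y, z in mm, then the turn about the world's z in rad, then the finger opening in mm, from 0 to 85.4. A call has 1 to 12 rows; each row shifts and turns the commanded pose from where the row before left it; what a row does not reach is not made up. A row lasts 1/8 s, in which the tool goes at most 62.5 mm and 10.7 degrees, less where a joint would pass 70% of its speed; a pose out of reach is approached as far as the arm can. A call is refused whole if a number of a shift passes 62.5 or a number of a turn 0.188, either way. A call with a gripper value outside its range is refused whole. The fingers move at their own pace and stop on an object; FORCE is the grip in N (left out, the last holds). Time passes only in rows, so rows that do not move let the fingers close. It gives the time, the measured TCP pose, the force and the opening at its end, in the units of the state.
- sense(): the state, without advancing time (a new reading comes with each control period).
- eyes.read_camera(name): name is "scene" or "top"; returns a dict with "pixels" (400x640x3 uint8, blue, green, red), "K" (3x3 intrinsics, pixels), "eye" and "attitude" of the camera in the world. Camera axes: x right, y down, z forward; pixel columns grow to the right and rows downward; lengths in mm; the calibration is good to about 2 mm. A picture is of the moment at which its call begins. There is no depth.
- r.sign_off(): hands the job in, once; it reports no verdict.
The state is a dict: "time_s": time; "joints": joint angles; "qvel": joint speeds; "effort": joint torques, N m; "tool_pos": TCP position; "eef_rot": TCP orientation; "contact_force": force on the tool from outside, world axes, zero at the start; "wrist_torque": the same for the moment, N m; "gripper_width": finger opening in mm.
Only numpy, scipy, OpenCV 4.12 (cv2) and the standard library are available. Lean on these libraries where they do the work, as an engineer would, in place of code of your own. Each camera call takes 0.05 s, during which the arm holds its last target. There are 200 camera calls.

### The job

On the wire shelf a returned carton stands hidden behind a spray can, packed between two stock cartons. Stand the can aside on the shelf or the counter, keeping it upright all the time, then take the returned carton out without shoving its neighbours and feel by its weight whether the starter solenoid is still inside. If it is, stand the carton upright in the shallow steel tray; if the carton is empty, put it in the deep cardboard box; either way set it down rather than drop it.

Things in the scene. Friction and masses are not known exactly. Their poses are not given: they have to be found in the camera images.
- rack: Low chrome wire shelf fixed on the counter, 360 mm deep (x) by 460 wide (y). Origin: centre of its footprint at counter height; +x to its back, +y to its left end. Deck 90 mm above the counter; 55 mm stop ledges above the deck at back and ends, front open; corner posts 196 mm high. The front 100 mm of the deck is bare apart from the can.
- can_center (a point): Spray can standing upright on the deck right in front of the returned carton, about 6 to 12 mm of gap between them: a 57 mm diameter straight body 165 mm high, then a short shoulder and a 45 mm wide black cap, 190 mm high in all, 0.2 to 0.4 kg. The point is on its axis, 95 mm above its foot; z along the axis.
- carton_center (a point): Returned carton: closed brown box 60 x 60 mm, 96 high, pale tape on top, upright on the deck in the rear row; 10 to 16 mm free to each stock carton (too little for a finger), 75 mm free behind. The point is its centre, 48 mm above its underside; x to the shelf's back, y along the row. About 0.1 kg empty, 0.45 to 0.65 kg with the solenoid inside; which cannot be seen.
- stock_left_center (a point): Stock carton to the left (+y) of the returned carton, pale grey, 95 mm deep (x), 65 mm wide (y), 84 mm high, over 0.6 kg. The point is its centre. Leave it where it stands.
- stock_right_center (a point): Stock carton to the right (-y) of the returned carton, brown cardboard, 75 mm deep (x), 65 mm wide (y), 100 mm high, over 0.6 kg. The point is its centre. Leave it where it stands.
- tray: Shallow open steel tray with a black rubber mat, fixed on the counter to one side of the shelf, for parts that are there: 180 x 180 mm outside, rim 34 mm high, 3 mm walls and floor. Origin: centre of its underside, at counter height; x and y along its sides.
- empties: Deep open-topped cardboard box for empty cartons, fixed on the counter on the other side of the shelf: 180 x 180 mm outside, walls 100 mm high, 5 mm walls and floor, flaps bent down outside. Origin: centre of its underside, at counter height; x and y along its sides. Tray and box change sides from start to start.
Things that resemble listed ones, but are neither listed nor needed, are in the scene too. Leave any black, green or yellow look-alike of the part that bears carton_center alone.

How it is judged:
By the outcome, as a careful person would: the job done as asked, in the order asked, and still so for the second after the job is handed in, with the robot touching nothing.
It also fails if it takes over 48 s, if anything falls off the work surface, if the arm or the gripper's body presses on something with over 40 N, if the wrist force passes 120 N, or if a joint passes its speed limit or range.

## Working session

There is one attempt and no reset: what is moved stays moved. The work goes in short steps, Python scripts to look and compute and a shell command to move; the robot and the scene stay as the last step left them, time stands still between calls to the robot, and variables do not carry over. Pictures are saved under pics/ and viewed, about 8 in all and at most 12, crops included, and the job is handed in when it is done.

```bash
mkdir -p pics; python3 - <<'E'
from cell import sense, eyes, r
import cv2
print(sense(), r.tips_ahead)
for n in("scene","top"):
    c=eyes.read_camera(n); cv2.imwrite(f"pics/{n}0.png",c["pixels"]); print(n,c["K"],c["eye"],c["attitude"])
E
```

```text
{'time_s': 0.0, 'joints': array([-1.22068131,  0.60016115, -0.00254052,  1.60011261,  0.00177039,
        0.94289321, -0.07979314]), 'qvel': array([-0.0001113 ,  0.0019039 ,  0.00034983,  0.00025704,  0.00103931,
        0.00113281,  0.00140974]), 'effort': array([ 2.24787647e-03, -7.76472902e+01,  1.56580668e+00, -2.58009553e+01,
        1.22148794e-02,  8.85670306e-03, -1.49250877e-05]), 'tool_pos': array([299.95275247, 659.54638771, 238.39711307]), 'eef_rot': array([ 0.69099386,  0.14919258,  0.69114455, -0.15029394]), 'contact_force': array([-0.12834619, -0.17922348,  0.2697378 ]), 'wrist_torque': array([-0.00749048, -0.01321594,  0.00687409]), 'gripper_width': 85.44854911954636} 8.0
scene [[400.54988018   0.         321.08418008]
 [  0.         400.54988018 204.37325842]
 [  0.           0.           1.        ]] [1492.86907275  -33.91862422  849.49633598] [-0.31856899  0.64437084  0.6170762  -0.32018272]
top [[370.75676117   0.         323.19960292]
 [  0.         370.75676117 195.33549323]
 [  0.           0.           1.        ]] [ 323.14739064   -9.54914532 1198.24381646] [ 0.06888822 -0.70035642  0.70837106 -0.05445858]
```

View pics/scene0.png

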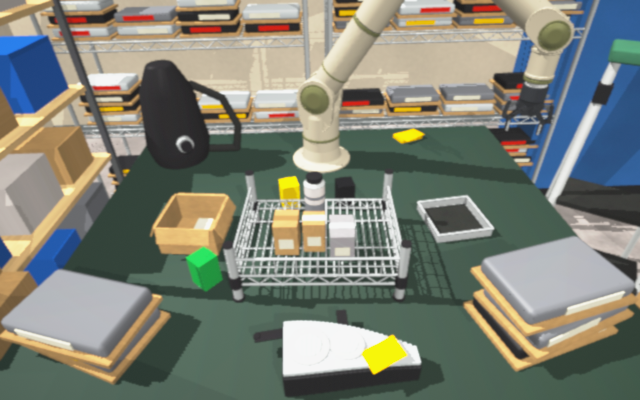

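View pics/top0.png

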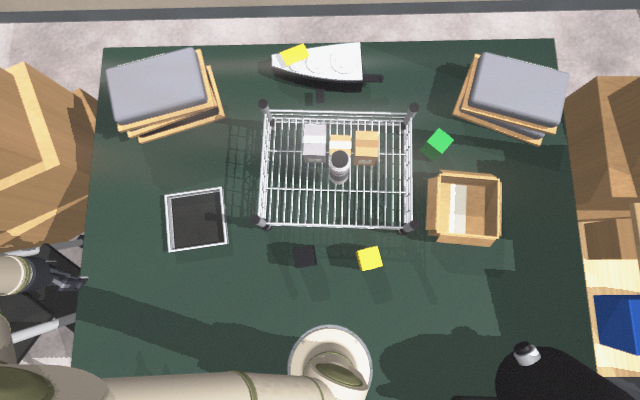

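```bash
cat > h.py <<'E'
import numpy as np, cv2
from scipy.spatial.transform import Rotation as R
from cell import sense, eyes, r
def rot(q): return R.from_quat(np.roll(q,-1)).as_matrix()
def onplane(c,u,v,z):
    d=rot(c["attitude"])@np.linalg.inv(c["K"])@[u,v,1]
    e=np.array(c["eye"]); return e+d*(z-e[2])/d[2]
def proj(c,p):
    q=c["K"]@(rot(c["attitude"]).T@(np.array(p,float)-c["eye"])); return q[:2]/q[2]
E
python3 - <<'E'
from h import *
c=eyes.read_camera("top"); s=eyes.read_camera("scene")
a=cv2.resize(c["pixels"][95:240,250:425],None,fx=4.5,fy=4,interpolation=3)[:, :787]
a=cv2.resize(c["pixels"][95:240,250:425],None,fx=4,fy=4,interpolation=3)
b=cv2.resize(s["pixels"][165:310,220:420],None,fx=4,fy=4,interpolation=3)
cv2.imwrite("pics/ct.png",a);cv2.imwrite("pics/cs.png",b)
P=lambda n,u,v,z: print(n,onplane(c,u,v,z).round(0))
for u,v in((263,104),(413,107),(410,227),(262,223)):P("post",u,v,196)
for u,v in((165,193),(222,187),(228,243),(170,250)):P("tray",u,v,34)
for u,v in((440,172),(501,176),(500,243),(428,235)):P("box",u,v,100)
P("cap",340,158,280);P("carton",340,142,186)
E
```

```text
post [770. 181. 196.]
post [ 752. -248.  196.]
post [ 411. -223.  196.]
post [426. 177. 196.]
tray [543. 523.  34.]
tray [560. 339.  34.]
tray [381. 313.  34.]
tray [361. 495.  34.]
box [ 584. -342.  100.]
box [ 569. -523.  100.]
box [ 369. -502.  100.]
box [ 395. -295.  100.]
cap [582. -35. 280.]
carton [655. -39. 186.]
```

View pics/ct.png

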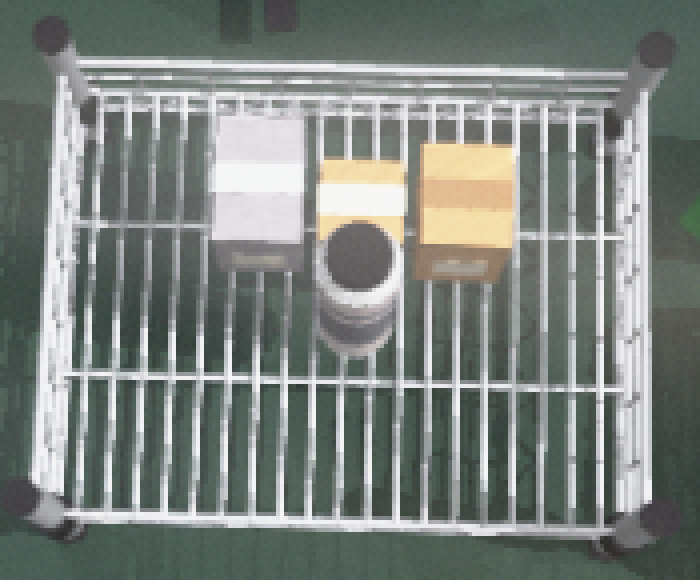

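View pics/cs.png

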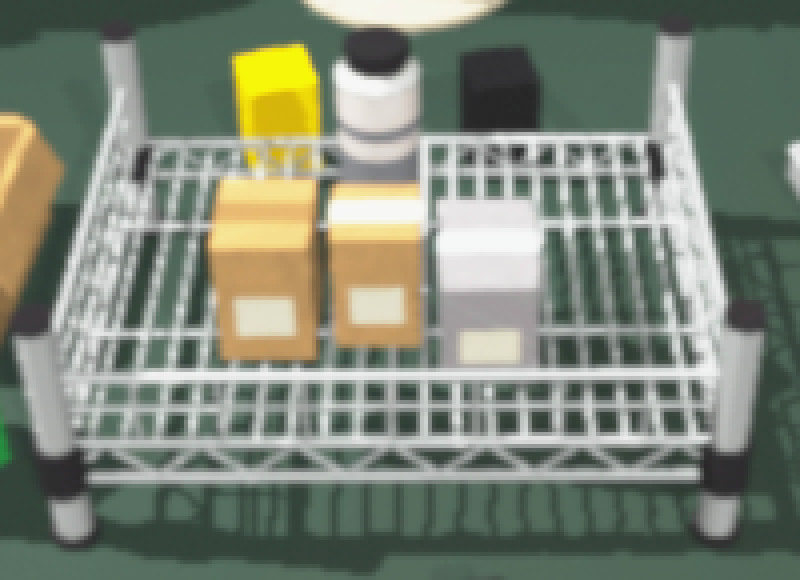

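The top crop shows the target at (362,200), which is (340,145) in the full image, with pale tape and the can's cap overlapping it at (360,257).
Candidates in the top image:
- brown with brown tape, (367,144): stock right
- grey, (314,142): stock left
- yellow (370,258), black (304,257) and green (440,140): look-alikes
- **Chosen:** the middle brown one with pale tape, behind the can at (340,145)

The scene crop confirms this: pale tape at (376,212), between stock right at (265,270) and grey at (490,280).

```bash
python3 - <<'E'
from h import *
c=eyes.read_camera("top"); s=eyes.read_camera("scene")
T=lambda u,v,z: onplane(c,250+u/4-.4,95+v/4-.4,z).round(0)
S=lambda u,v,z: onplane(s,220+u/4-.4,165+v/4-.4,z).round(0)
print("top carton back corners",T(320,160,186),T(405,160,186),"tape ctr",T(362,200,186))
print("scene carton top", S(330,185,186),S(421,186,186),S(422,235,186),S(332,235,186),"tape",S(376,212,186))
print("scene carton bottom", S(335,345,90),S(420,346,90))
print("L top",T(218,112,174),T(305,115,174),T(302,240,174),T(210,242,174), "scene",S(440,200,174),S(535,200,174),S(540,290,174),S(440,288,174))
print("R top",T(422,143,190),T(515,146,190),T(515,245,190),T(420,245,190))
print("cap top",T(360,257,280),"scene",S(377,47,280),"body shoulder",T(358,268,255),"foot front",T(356,355,90))
print("rack lines", T(82,60,145),T(645,72,145),T(40,520,90),T(640,530,90))
m=rot(sense()["eef_rot"]); print(m.round(2))
print("proj cap check",proj(c,[582,-33,280]))
E
```

```text
top carton back corners [678. -10. 186.] [677. -70. 186.] tape ctr [648. -39. 186.]
scene carton top [617. -70. 186.] [621.  -7. 186.] [675.  -9. 186.] [671. -68. 186.] tape [648. -39. 186.]
scene carton bottom [673. -70.  90.] [678. -12.  90.]
L top [720.  64. 174.] [716.   1. 174.] [622.   4. 174.] [622.  70. 174.] scene [622.   5. 174.] [626.  71. 174.] [720.  65. 174.] [714.   1. 174.]
R top [688. -82. 190.] [ 684. -148.  190.] [ 612. -146.  190.] [613. -79. 190.]
cap top [579. -34. 280.] scene [591. -34. 280.] body shoulder [579. -34. 255.] foot front [555. -35.  90.]
rack lines [774. 169. 145.] [ 757. -253.  145.] [432. 204.  90.] [ 419. -244.   90.]
[[-0.    0.41  0.91]
 [-0.    0.91 -0.41]
 [-1.   -0.    0.  ]]
proj cap check [339.05010842 157.91168139]
```

```bash
python3 -m pendant '20 -49.5 8 -0.0985 85;20 -49.5 8 -0.0985 85;20 -49.5 8 -0.0985 85;20 -49.5 8 -0.0985 85;20 -49.5 8 -0.0985 85;20 -49.5 8 -0.0985 85;20 -49.5 8 -0.0985 85;20 -49.5 8 -0.0985 85;20 -49.5 8 -0.0985 85;20 -49.5 8 -0.0985 85;20 -49.5 8 -0.0985 85;20 -49.5 8 -0.0985 85' 40
```

```text
time_s: 1.8
tool_pos: [540.5, 64.4, 335.8]
eef_rot: [0.49, 0.51, 0.49, -0.51]
contact_force: [0.6, 1.1, 0.3]
gripper_width: 85.2
```

```bash
python3 -m pendant '20 -49 0 0 85;20 -49 0 0 85;0 0 0 0 85;0 0 0 0 85'; python3 - <<'E'
from h import *
st=sense(); m=rot(st["eef_rot"]); print(st["tool_pos"],m.round(3),st["joints"].round(2))
s=eyes.read_camera("scene");c=eyes.read_camera("top")
a=cv2.resize(s["pixels"][110:260,260:390],None,fx=4,fy=4,interpolation=3)
cv2.imwrite("pics/a1.png",a)
t=st["tool_pos"]
for p in (t,t-[0,0,60],[582,-34,280],[582,-34,255],[582,-34,219]): print(((proj(s,p)-[260,110])*4).round())
E
```

```text
time_s: 2.3
tool_pos: [579.8, -31.6, 335.1]
eef_rot: [-0.49, -0.509, -0.491, 0.509]
contact_force: [0.2, 0.4, -0.3]
gripper_width: 85.0
[579.84558765 -31.58233549 335.07142563] [[-0.001  0.999 -0.038]
 [ 0.    -0.038 -0.999]
 [-1.    -0.001 -0.   ]] [-0.37  0.35  0.44  1.84 -0.18  0.99  0.11]
[216. 184.]
[219. 263.]
[215. 258.]
[216. 290.]
[218. 333.]
```

View pics/a1.png

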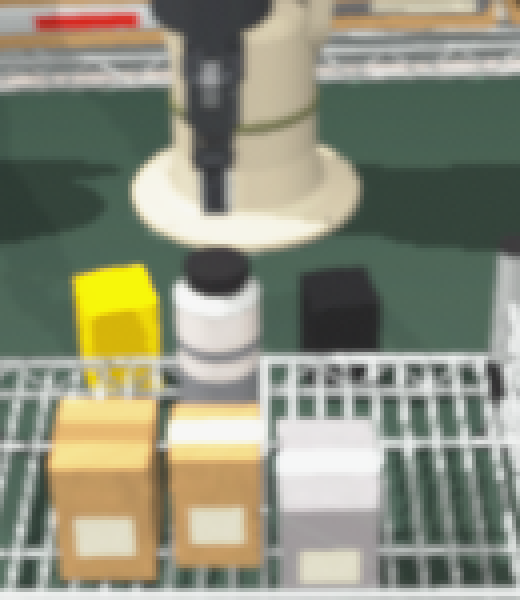

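The view shows the gripper finger at (215,212), in line with the can's cap at (216,260). That matches the measurement to a few mm, so I'm descending.

```bash
python3 -m pendant '2 -2 -30 0 85;0 0 -30 0 85;0 0 -30 0 85;0 0 -20 0 85;0 0 0 0 85;0 0 0 0 52;0 0 0 0 52;0 0 0 0 52;0 0 0 0 52;0 0 0 0 52;0 0 0 0 52' 40; python3 -c "
from h import *;print(sense())"
```

```text
time_s: 3.78
tool_pos: [582.4, -33.8, 226.6]
eef_rot: [0.491, 0.51, 0.49, -0.509]
contact_force: [-1.9, 0.7, 7.3]
gripper_width: 56.1
{'time_s': 3.775, 'joints': array([-0.31255919,  0.46702559,  0.39349867,  1.96199793, -0.25465787,
        0.75859003,  0.19108762]), 'qvel': array([-0.00046909,  0.0001118 , -0.00156479, -0.00046819,  0.00045806,
       -0.00041993, -0.00143047]), 'effort': array([ 4.09115665e-01, -5.57138336e+01,  6.20132491e+00, -2.06501323e+01,
        7.45161809e-02, -7.39878640e-01, -1.62915909e-02]), 'tool_pos': array([582.44261809, -33.84783517, 226.55455954]), 'eef_rot': array([ 0.49067885,  0.50990201,  0.49023759, -0.50882346]), 'contact_force': array([-1.90586389,  0.71737344,  7.34425566]), 'wrist_torque': array([0.18610667, 0.4650898 , 0.09220554]), 'gripper_width': 56.122554546861956}
```

```bash
python3 -m pendant '0 0 10 0 52;0 0 15 0 52;-8 0 15 0 52;-14 10 0 0 52;-14 20 0 0 52;-14 20 0 0 52;-14 20 0 0 52;-14 20 0 0 52;-14 20 0 0 52;0 13 0 0 52;0 0 -10 0 52;0 0 -10 0 52' 40; python3 -m pendant '0 0 -8 0 52;0 0 -5 0 52;0 0 -3 0 52;0 0 0 0 52;0 0 0 0 52'
```

```text
time_s: 5.28
tool_pos: [490.3, 88.4, 244.5]
eef_rot: [-0.49, -0.509, -0.49, 0.51]
contact_force: [0.8, 0.3, -3.2]
gripper_width: 55.6
time_s: 5.9
tool_pos: [490.3, 89.0, 229.5]
eef_rot: [0.49, 0.51, 0.49, -0.509]
contact_force: [0.1, 0.7, -4.0]
gripper_width: 56.1
```

```bash
python3 -m pendant '0 0 -2 0 52;0 0 -1.5 0 52;0 0 0 0 52;0 0 0 0 52'
```

```text
time_s: 6.4
tool_pos: [490.3, 89.1, 226.6]
eef_rot: [0.49, 0.51, 0.49, -0.509]
contact_force: [-1.5, -0.4, 7.7]
gripper_width: 56.2
```

```bash
python3 -m pendant '0 0 0 0 85;0 0 0 0 85;0 0 0 0 85;0 0 0 0 85;0 0 30 0 85;0 0 40 0 85;0 0 40 0 85;30 -24 0 0 85;40 -34 0 0 85;40 -34 0 0 85;40 -34 0 0 85;7 -2 0 0 85'; python3 -m pendant '0 0 0 0 85;0 0 0 0 85'; python3 - <<'E'
from h import *
st=sense(); t=st["tool_pos"]; print(t)
s=eyes.read_camera("scene");c=eyes.read_camera("top")
a=cv2.resize(s["pixels"][110:260,240:390],None,fx=4,fy=4,interpolation=3)
b=cv2.resize(c["pixels"][95:245,250:400],None,fx=4,fy=4,interpolation=3)[:,:]
cv2.imwrite("pics/a2.png",cv2.resize(np.hstack([a,b]),(800,400),interpolation=cv2.INTER_AREA))
for p in (t,t+[0,0,-8],[647,-39,186]): print(((proj(s,p)-[240,110])*800/300).round())
E
```

```text
time_s: 7.9
tool_pos: [648.8, -42.5, 335.2]
eef_rot: [-0.49, -0.51, -0.489, 0.511]
contact_force: [-0.4, 0.8, -0.1]
gripper_width: 84.7
time_s: 8.15
tool_pos: [646.3, -37.9, 335.7]
eef_rot: [-0.49, -0.509, -0.491, 0.509]
contact_force: [0.3, -0.1, 0.5]
gripper_width: 84.7
[646.29966037 -37.85786236 335.68264341]
[192. 158.]
[192. 165.]
[196. 286.]
```

View pics/a2.png

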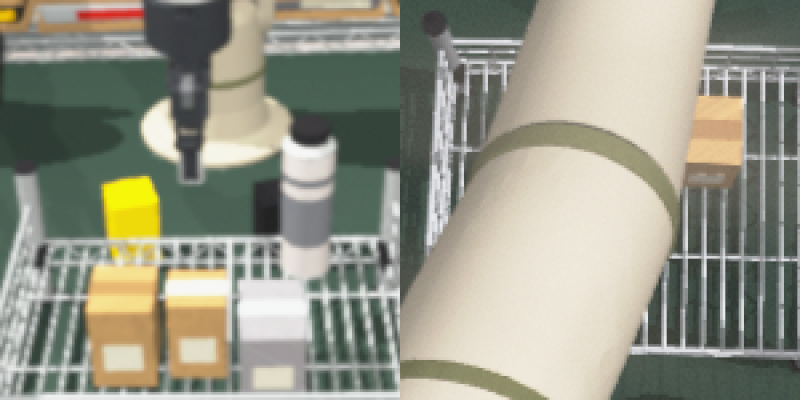

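The view shows the can standing upright at (308,200), and the gripper tip at (190,175) above the carton at (196,285). I'll go partway down and check that the forearm clears the can.

```bash
python3 -m pendant '1 -1 -30 0 85;0 0 -40 0 85;0 0 -30 0 85;0 0 0 0 85'; python3 - <<'E'
from h import *
print(sense()["tool_pos"])
s=eyes.read_camera("scene")
cv2.imwrite("pics/a3.png",cv2.resize(s["pixels"][0:270,220:460],None,fx=2.2,fy=2.2,interpolation=3))
E
```

```text
time_s: 8.75
tool_pos: [646.7, -39.1, 234.2]
eef_rot: [-0.49, -0.508, -0.492, 0.51]
contact_force: [0.7, -0.2, 0.1]
gripper_width: 85.1
[646.6571144  -39.07439321 234.21713872]
```

View pics/a3.png

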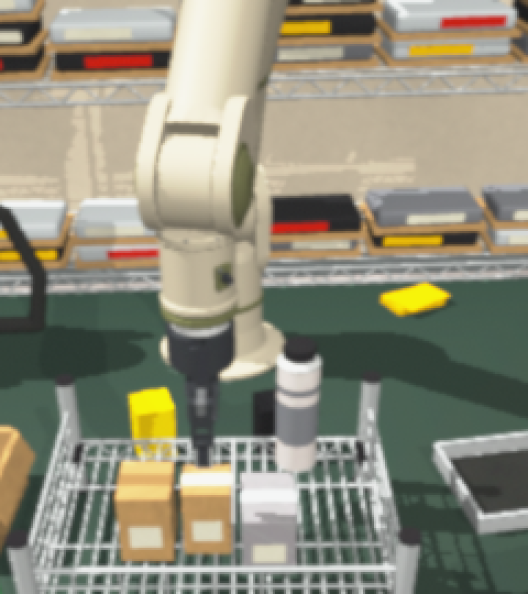

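The forearm is well above the can at (298,400), and the fingers at (205,460) are centred on the carton at (207,480). Next I descend and grip.

```bash
python3 -m pendant '0 0 -25 0 85;0 0 -25 0 85;0 0 -25 0 85;0 0 -14 0 85;0 0 0 0 85;0 0 0 0 85;0 0 0 0 85'; python3 -m pendant '0 0 0 0 55;0 0 0 0 55;0 0 0 0 55;0 0 0 0 55;0 0 0 0 55' 50
```

```text
time_s: 9.68
tool_pos: [648.7, -40.1, 147.8]
eef_rot: [0.491, 0.51, 0.49, -0.509]
contact_force: [0.7, 0.4, 0.9]
gripper_width: 85.2
time_s: 10.3
tool_pos: [648.2, -40.0, 147.3]
eef_rot: [0.49, 0.51, 0.49, -0.509]
contact_force: [-2.2, -0.4, 6.8]
gripper_width: 59.2
```

```bash
python3 -m pendant '0 0 5 0 55;0 0 10 0 55;0 0 15 0 55;0 0 20 0 55;0 0 20 0 55;0 0 20 0 55;0 0 20 0 55;0 0 20 0 55;0 0 10 0 55;0 0 0 0 55;0 0 0 0 55;0 0 0 0 55' 50;  python3 -m pendant '0 0 0 0 55;0 0 0 0 55'; python3 - <<'E'
from h import *
f=[]
for i in range(10):
    s=eyes.read_camera("scene"); f.append(sense()["contact_force"][2])
print(np.round(f,1),np.mean(f), sense()["tool_pos"])
cv2.imwrite("pics/a4.png",cv2.resize(s["pixels"][100:270,160:400],None,fx=3,fy=3,interpolation=3))
E
```

```text
time_s: 11.8
tool_pos: [647.8, -40.0, 286.0]
eef_rot: [-0.49, -0.509, -0.491, 0.51]
contact_force: [0.8, 0.0, -0.6]
gripper_width: 59.6
time_s: 12.05
tool_pos: [648.1, -40.1, 286.5]
eef_rot: [-0.49, -0.509, -0.49, 0.51]
contact_force: [0.0, 0.6, -1.0]
gripper_width: 59.7
[-0.8 -0.9 -1.3 -1.2 -0.6 -1.1 -1.4 -0.9 -1.1 -1.3] -1.0478776017343492 [648.11391683 -40.01182417 286.78535441]
```

View pics/a4.png

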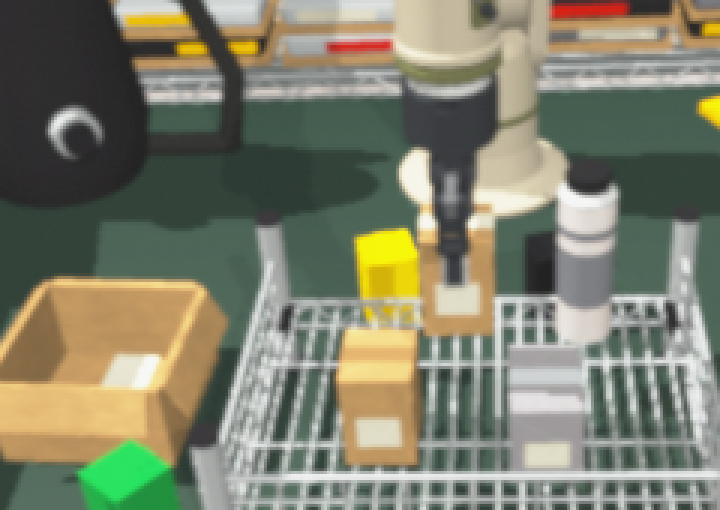

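The carton hangs freely at (455,270) and both neighbours are still in place. It weighs about 1.05 N, or 0.107 kg, so it is empty and goes in the deep box. I need the box's geometry more accurately.

```bash
python3 - <<'E'
from h import *
a=cv2.imread("pics/top0.png")[160:260,410:520]; b=cv2.imread("pics/scene0.png")[180:265,145:245]
A=cv2.resize(a,(440,400),interpolation=3); B=cv2.resize(b,(400,340),interpolation=3); B=cv2.copyMakeBorder(B,0,60,0,0,0)
cv2.imwrite("pics/box.png",cv2.resize(np.hstack([A,B[:,:360]]),(800,400)))
E
```

```text
(no output)
```

View pics/box.png

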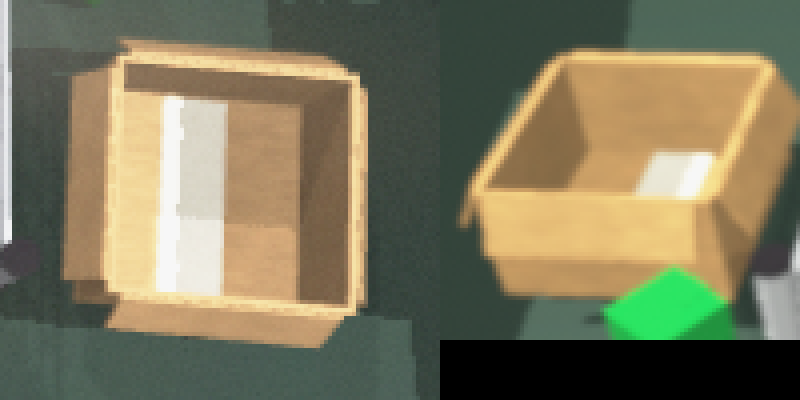

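The crop shows the box rim corners at (118,55), (358,72), (355,313) and (105,297). The pale strip on its floor, from (160,97) to (222,295), is flat tape, so the box is empty.

```bash
python3 - <<'E'
from h import *
c=eyes.read_camera("top")
q=np.array([onplane(c,410+u/4-.4,160+v/4-.4,100) for u,v in((118,55),(358,72),(355,313),(105,297))]);print(q.round(),q.mean(0).round())
f=np.array([onplane(c,410+u/4-.4,160+v/4-.4,5) for u,v in((300,105),(296,305))]);print(f.round())
s=eyes.read_camera("scene")
g=np.array([onplane(s,145+(u-440)/4-.4,180+v/4-.4,100) for u,v in((560,52),(772,58),(712,198),(476,192))]);print(g.round(),g.mean(0).round())
E
```

```text
[[ 580. -339.  100.]
 [ 564. -517.  100.]
 [ 384. -498.  100.]
 [ 398. -318.  100.]] [ 482. -418.  100.]
[[ 558. -511.    5.]
 [ 396. -495.    5.]]
[[ 377. -500.  100.]
 [ 397. -321.  100.]
 [ 576. -337.  100.]
 [ 559. -515.  100.]] [ 477. -418.  100.]
```

```bash
python3 -m pendant '-8 -18 0 -0.006 55;-14 -32 0 -0.006 55;-15 -33 0 -0.006 55;-15 -34 0 -0.006 55;-15 -34 0 -0.006 55;-15 -34 0 -0.006 55;-15 -34 0 -0.006 55;-15 -34 0 -0.006 55;-15 -34 0 -0.006 55;-15 -34 0 -0.006 55;-14 -32 0 -0.006 55;-12 -25 0 -0.006 55' 50;  python3 -m pendant '0 0 0 0 55;0 0 0 0 55;0 0 -10 0 55;0 0 -25 0 55;0 0 -25 0 55;0 0 -10 0 55;0 0 0 0 55;0 0 0 0 55'; python3 - <<'E'
from h import *
st=sense();print(st["tool_pos"],rot(st["eef_rot"])[:,1], st["contact_force"], st["joints"].round(2))
c=eyes.read_camera("top");s=eyes.read_camera("scene")
a=cv2.resize(c["pixels"][150:260,400:530],None,fx=3,fy=3,interpolation=3)
b=cv2.resize(s["pixels"][120:275,130:260],None,fx=3,fy=3,interpolation=3)
a=cv2.copyMakeBorder(a,0,b.shape[0]-a.shape[0],0,0,0)
cv2.imwrite("pics/a5.png",np.hstack([a,b]))
E
```

```text
time_s: 14.15
tool_pos: [477.7, -420.5, 287.0]
eef_rot: [-0.471, -0.527, -0.471, 0.528]
contact_force: [0.6, -0.5, -1.2]
gripper_width: 59.6
time_s: 15.15
tool_pos: [480.5, -418.3, 217.5]
eef_rot: [0.472, 0.527, 0.471, -0.527]
contact_force: [-0.2, 1.3, -0.8]
gripper_width: 59.5
[ 480.4986813  -418.28563237  217.53660544] [ 9.93976121e-01 -1.09592723e-01  9.51947187e-04] [-0.18996638  1.29877621 -0.8480039 ] [ 0.33  0.55  0.45  1.85 -0.32  0.81  0.84]
```

View pics/a5.png

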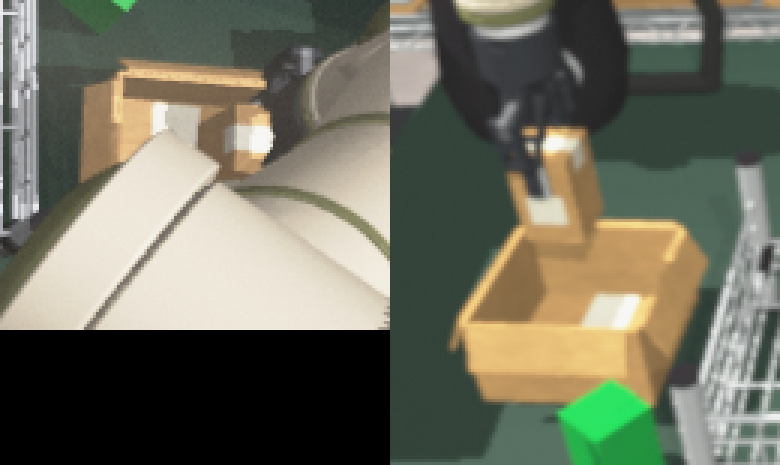

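The carton hangs upright at (555,185), over the box opening at (580,270). Lowering it now.

```bash
python3 -m pendant '0 0 -15 0 55;0 0 -25 0 55;0 0 -25 0 55;0 0 -25 0 55;0 0 -25 0 55;0 0 -15 0 55;0 0 -10 0 55;0 0 -5 0 55;0 0 -3 0 55;0 0 0 0 55;0 0 0 0 55;0 0 0 0 55'
```

```text
time_s: 16.75
tool_pos: [480.3, -418.1, 69.1]
eef_rot: [0.472, 0.527, 0.472, -0.527]
contact_force: [-0.6, 0.7, -0.5]
gripper_width: 59.1
```

```bash
python3 -m pendant '0 0 -3 0 55;0 0 -2 0 55;0 0 0 0 55;0 0 0 0 55';python3 -m pendant '0 0 -1.5 0 55;0 0 0 0 55;0 0 0 0 55'
```

```text
time_s: 17.25
tool_pos: [480.1, -418.1, 63.7]
eef_rot: [-0.472, -0.527, -0.472, 0.527]
contact_force: [0.1, -0.0, 0.3]
gripper_width: 59.3
time_s: 17.62
tool_pos: [480.2, -418.2, 62.4]
eef_rot: [-0.472, -0.527, -0.472, 0.527]
contact_force: [0.4, 0.2, 1.5]
gripper_width: 59.5
```

Contact reads +1.5 N against −1.0 N while hanging, so the carton is on the floor of the box. I'll nudge it down slightly, release and retreat.

```bash
python3 -m pendant '0 0 -0.5 0 55;0 0 0 0 65;0 0 0 0 75;0 0 0 0 80;0 0 0 0 80;0 0 0 0 80;0 0 20 0 80;0 0 30 0 80;0 0 40 0 80;0 0 45 0 80;0 0 45 0 80;0 0 45 0 80';python3 -m pendant '0 -30 40 0 80;0 -50 20 0 80;-10 -50 0 0 80;-10 -50 0 0 80;0 0 0 0 80;0 0 0 0 80;0 0 0 0 80'; python3 - <<'E'
from h import *
c=eyes.read_camera("top");s=eyes.read_camera("scene")
a=cv2.resize(c["pixels"][90:260,250:520],(540,340),interpolation=3)
b=cv2.resize(s["pixels"][160:300,140:420],(540,250),interpolation=3)
cv2.imwrite("pics/a6.png",np.vstack([a,b]))
E
```

```text
time_s: 19.12
tool_pos: [479.7, -418.0, 289.8]
eef_rot: [0.472, 0.527, 0.471, -0.527]
contact_force: [0.4, 0.1, -0.7]
gripper_width: 80.3
time_s: 20.0
tool_pos: [461.0, -596.6, 347.4]
eef_rot: [0.472, 0.527, 0.472, -0.526]
contact_force: [-0.4, 0.6, -0.1]
gripper_width: 80.2
```

View pics/a6.png

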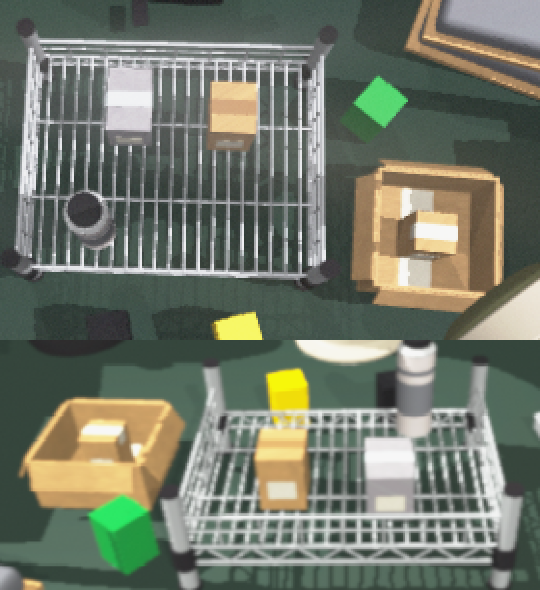

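The carton stands upright in the box at (436,232). The can is upright on the deck at (90,218), and the stock cartons at (128,100) and (232,110) haven't moved. The gripper is clear, so I'm handing in.

```bash
python3 -c "
from h import *
print(sense()['contact_force'],r.sign_off())"
```

```text
the job is handed in; nothing more can be done
[ 0.44276303  0.21054715 -0.63983814] None
```

The returned carton turned out to be empty, so I stood it upright in the deep cardboard box and handed the job in at about 20 s of the 48 s allowed.

- **Can:** I lifted it straight up, kept it upright, and stood it at the front left of the shelf deck, clear of the carton.
- **Carton:** I gripped it front to back and lifted it straight out from between its neighbours. It read about 1.05 N hanging, or roughly 0.11 kg, which matches an empty carton.
- **Setting down:** I lowered it into the box until the force changed from −1.0 N to +1.5 N, so it was on the floor before I let go.

The last pictures showed the carton upright in the box, the can upright on the deck, and both stock cartons where they started by eye. The gripper was clear, with under 1 N on it. No check failed. The two cameras differed by up to 12 mm on the can's position and by about 5 mm on the box's, and both grips and the placing still worked.

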